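# Slide the hot saucepan to the keep-warm ring and close the pan stop on it

## Robot

A 6-joint arm with a two-finger parallel gripper is mounted at the origin on the work surface. World frame = base frame: x ahead of the robot, y to its left, z up, the work surface at z = 0. Lengths are in m, angles in rad, forces in N, time in s.
With the tool pointing down it reaches from about 0.25 to 0.725 m from the base axis. Payload 4 kg.
Tool frame: the origin (TCP) lies midway between the tips of the shut fingers; the grasp point (between the pads) lies 19 mm behind it; z points along the fingers, y is the direction in which the jaws open and shut (so a half turn about z gives the same grasp; the last joint's range is limited). The gripper opens to 85 mm and grips with 20 to 120 N. Pads are 22 mm wide; open, the fingers measure 114 mm over their backs; the gripper's body (76 mm by 85 mm) begins 54 mm behind the grasp point. The pads swing forward as they close: fully open they stand 13 mm farther back than shut.
Start: joints at [1.284, 0.241, 0.005, 1.335, 0, 1.571], TCP at [0.141, 0.48, 0.231] pointing down, gripper open.
Joint ranges: [-2.72, 2.72], [-1.05, 1.87], [-1.09, 1.28], [-1.99, 2.15], [-1.42, 1.44], [-3.14, 3.14]. Speed limits (rad/s): [2.79, 2.79, 3.14, 3.14, 3.14, 3.14].

## Interface

Orientations are given as a unit quaternion [x, y, z, w].
In Python, from workcell import get_obs, camera, camera_model, job_done, masks_of gives the robot as it stands.
- The arm moves only by the tool jog_arm, never from a script. Its argument "deltas" is a list that holds one entry, the list of rows, each a list of 7 numbers: the shift along the tool's x, y, z in mm, then the turn, a rotation vector about the tool's x, y, z in degrees, then the finger opening in mm, from 0 to 85.4. A call has 1 to 5 rows; each row shifts and turns the pose as measured when the row begins, along the tool's axes as they then stand; what a row does not reach is not made up. A row lasts 1/10 s, in which the tool goes at most 50 mm and 8.59 degrees, less where a joint would pass 70% of its speed; a pose out of reach is approached as far as the arm can. A call with a gripper value outside its range is refused whole. The fingers move at their own pace and stop on an object; the grip force is fixed at half the most. Time passes only in rows, so rows that do not move let the fingers close. It gives the time, the measured TCP pose, the force and the opening at its end, in the units of the state.
- get_obs(): the state, without advancing time (a new reading comes with each control period).
- camera(name): name is "side" or "top" or "wrist"; returns the picture (480x640x3 uint8, red, green, blue); there is no depth.
- camera_model(name): a dict with "fovy" (degrees; the focal length in pixels is half the picture's height over the tangent of half this angle, whatever the lens; pixels are square), "cx", "cy" (the principal point, pixels), "k1" (the pictures are not rectified: a ray, as slopes to the right and down, at radius r is drawn at 1 + k1 r^2 times it, then the intrinsics apply), "pose" (4x4, takes a point from camera to world coordinates); the wrist camera has in their place "T_tool_cam" (4x4, takes a point from camera to tool coordinates, whose origin is the TCP and whose axes are the flange's). Camera axes: x right, y down, z forward; pixel columns grow to the right and rows downward; lengths in m; the calibration is good to about 2 mm. A picture is of the moment at which its call begins: read the wrist's pose just before it. camera_model takes no time and is no camera call.
- job_done(): hands the job in, once; it reports no verdict.
Trained networks look in the newest picture that a camera, given by its name, has taken for a name from the list of things; names that differ only in an ending like _2 or _b are one class to them, and where a whole thing is asked for, a point or a joint stands for the part that bears it (a point fixed in the world has none). Each returns a list of dicts, best first, with "conf" (0 to 1); they miss things now and then, are a little off and sometimes report something else, mostly with a low value. They report only what shows in the picture. A call takes as long as a camera call.
- masks_of(target, camera): "pixels" (480x640 bool, what is visible of it) and "at" ([column, row] in pixels, amid what is visible of it).
The state is a dict: "clock": time; "joint_pos": joint angles; "joint_vel": joint speeds; "tau": joint torques, N m; "eef_pos": TCP position; "tool_rot": TCP orientation; "ft_force": force on the tool from outside, world axes, zero at the start; "ft_torque": the same for the moment, N m; "grip_width": finger opening in m.
Only numpy, scipy, OpenCV 4.12 (cv2) and the standard library are available. Lean on these libraries where they do the work, as an engineer would, in place of code of your own. Each camera call takes 0.05 s, during which the arm holds its last target. There are 200 camera calls.

## Task

At the bake-sale table, the hot lidded saucepan stands on the cooking zone (double ring) of the hotplate: slide it by its handle, without lifting it and without touching the hot vessel or lid, across to the keep-warm zone (single ring), so that it stands wholly inside the ring with its handle still pointing out under the lamp bar at the front. Then slide the pan stop along its rail until it presses lightly against the side of the pan, and leave it touching there with the pan still inside the ring. Leave the loaf tin, the jar and the spatula where they are.

Things in the scene. Friction and masses are not known exactly. Their poses are not given: they have to be found in the camera images.
- hotplate: Fixed steel double hotplate, 300 mm deep (its x) by 660 mm wide (its y), flat dark top 50 mm above the table. Origin: centre of its underside, on the table; x points to the back, away from the robot, y to the left; it may be turned a few degrees. Above its front a steel lamp bar hides the pan's handle, so the gripper must come in tilted, pointing down and forward under the bar.
- lamp_edge (a point): Middle of the lower front edge of the lamp bar, which is fixed to the hotplate: bar 110 mm deep (hotplate x -180 to -70 mm), 660 mm wide, underside 235 mm and top 265 mm above the table, on two posts (30 mm deep, 12 mm wide) at hotplate y +-320 mm. Axes as the hotplate's.
- zone_cook: Cooking zone: two printed concentric white rings (radius 96 and 62 mm) on the hotplate's top; nothing to bump over. Origin: its centre, on the top surface (50 mm above the table). The pan starts about here, up to 11 mm off centre. It is the left or the right one of the two zones; the zones are 220 mm apart along the hotplate's y, both at hotplate x = +30 mm.
- zone_warm: Keep-warm zone: one printed white ring, line centre radius 96 mm (inside radius 95), on the hotplate's top. Origin: its centre, on the top surface. Where the pan must go: the pan's 75 mm radius leaves 20 mm of play inside the ring.
- pan: Lidded steel saucepan, one rigid piece, about 0.75 kg. Origin: centre of its underside; z up; the straight handle runs along its -x, roughly towards the robot: a level black bar 20 mm wide (y) and 16 mm high, its middle 55 mm above the underside, from 70 to 215 mm from the pan's centre. It slides with a friction of 3 to 8 N.
- vessel: The hot part of the saucepan, fixed to the handle: upright steel cylinder, 150 mm diameter, 60 mm high, with a low lid (lid knob top 94 mm above the underside). Same origin and axes as the pan. Not to be touched by the robot.
- pan_grip (a point): Point in the middle of the handle's section, 17 mm from its tip (198 mm from the pan's centre, 55 mm above its underside): a good place to grip. Axes as the pan's.
- stop (a joint): Position of the pan stop along its rail, in m: 0 at the right end (-y of the hotplate), growing to the left (+y), up to 0.33. It stays where it is left; sliding it takes about 2 N, plus some damping.
- stop_face (a point): Point on the stop's flat contact face, which looks to +y. The stop is an aluminium plate on edge, 250 mm long (hotplate x -200 to +50 mm), 10 mm thick, 53 to 93 mm above the table, on the pan's right (-y), passing under the lamp bar. This point: hotplate x +30 mm, 73 mm above the table; axes as the hotplate's. It touches the pan when the pan's centre is 75 mm to the +y of it.
- stop_knob (a point): Centre of the top of the stop's knob: an upright black cylinder, 24 mm diameter, from 65 to 115 mm above the table, on a bracket (53 to 65 mm, 34 mm deep and 90 mm wide) in front of the hotplate at hotplate x = -225 mm, 60 mm to the right (-y) of the contact face. Pushing it to +y, or gripping it, slides the stop.
- loaf_tin: Bystander: open dark loaf tin 230 x 110 x 65 mm on the table to the left. Origin: centre of the underside.
- jar: Bystander: closed jar, 80 mm diameter, 120 mm high, on the table to the right. Origin: centre of the underside.
- spatula: Bystander: spatula 240 mm long lying flat on the table in front of the robot to the left, about crosswise, under 30 mm high. Origin: about its middle.

How it is judged:
On the way, in this order (a step that is already met when the one before it is completed fails the run):
1. the pan stands wholly inside the keep-warm ring, flat, handle to the front (horizontal distance between pan and zone_warm below 0.02 m and angle between the x axis of pan and the x axis of hotplate, either way round below 0.4 rad and angle between pan's own z axis and vertical below 0.06 rad and height (world z) of pan between 0.044 and 0.056 m and linear speed of pan below 0.02 m/s), for 0.2 s.
2. the stop presses against the pan's side (over 0.5 N) (contact force between stop and pan above 0.5 N), for 0.1 s.
At the end, for the whole second after the job is handed in: The pan is at rest, flat on the hotplate, its centre within 20 mm of the keep-warm ring's centre (wholly inside the ring), its handle within 0.40 rad of the hotplate's front direction; the stop's face is touching the pan's side (gap under 5 mm) (all of step 1 and y of pan in the frame of stop_face between 0.07 and 0.08 m).
It fails at once if the pan is lifted (over 10 mm) or tipped (over 0.15 rad) (height (world z) of pan above 0.06 m or angle between pan's own z axis and vertical above 0.15 rad).
It fails at once if the robot touches the hot vessel or lid (contact force between vessel and the fingers above 1 N or contact force between vessel and the arm above 1 N).
It fails at once if a bystander is moved more than 30 mm (distance of any of loaf_tin, jar, spatula from where it was at the start of the episode above 0.03 m).
It also fails if it takes over 67 s, if anything falls off the work surface, if the arm or the gripper's body presses on something with over 40 N, if the wrist force passes 120 N, or if a joint passes its speed limit or range.

## Working session

There is one attempt and no reset: what is moved stays moved. The work goes in short steps, Python scripts to look and compute and a tool call to move; the robot and the scene stay as the last step left them, time stands still between calls to the robot, and variables do not carry over. Pictures are saved under pics/ and viewed, about 8 in all and at most 12, crops included, and the job is handed in when it is done.

Besides the shell and the picture viewer there is one more tool, called after "Call:" in YAML: its name, and indented under it one key for each argument. jog_arm: Moves the arm, as the interface text tells. Its arguments: {"type":"object","properties":{"deltas":{"type":"array"}},"required":["deltas"]}

```bash
mkdir -p pics; ls; python3 - <<'E'
from workcell import *
import cv2, numpy as np
o=get_obs(); print({k:np.round(v,3).tolist() for k,v in o.items()})
ims=[]
for n in ["side","top"]:
    im=camera(n); m=camera_model(n); print(n,m)
    cv2.imwrite(f"pics/{n}0.png",im[:,:,::-1])
    for t in ["pan","hotplate","zone_cook","zone_warm","stop","stop_knob","jar","loaf_tin","spatula","pan_grip","stop_face","lamp_edge"]:
        r=masks_of(t,n)
        print(t,[(round(float(d["conf"]),2),np.round(d["at"],1).tolist(),int(d["pixels"].sum())) for d in r[:3]])
        if r: np.save(f"pics/m_{n}_{t}.npy",r[0]["pixels"])
print(camera_model("wrist"))
E
```

```text
pics
{'clock': 0.0, 'joint_pos': [1.284, 0.241, 0.004, 1.335, 0.0, 1.571], 'joint_vel': [0.001, 0.001, 0.0, -0.001, -0.0, 0.0], 'tau': [-0.0, -37.232, 25.241, 0.017, -0.0, -0.0], 'eef_pos': [0.141, 0.479, 0.23], 'tool_rot': [0.143, 0.99, -0.001, -0.0], 'ft_force': [0.285, -0.371, -0.454], 'ft_torque': [0.033, 0.04, 0.004], 'grip_width': 0.086}
side {'fovy': 45.46944952349706, 'cx': 312.21980242420693, 'cy': 238.37216599099193, 'k1': -0.1674271128960017, 'pose': array([[-0.99659292, -0.07144506,  0.04120858,  0.49355117],
       [-0.08032199,  0.72724261, -0.68166455,  1.14579523],
       [ 0.01873293, -0.68265202, -0.73050345,  1.35327077],
       [ 0.        ,  0.        ,  0.        ,  1.        ]])}
pan [(0.87, [272.9, 216.2], 1823)]
hotplate [(0.71, [285.0, 264.8], 18780)]
zone_cook []
zone_warm [(0.4, [280.6, 256.4], 6)]
stop [(0.62, [336.5, 192.3], 565)]
stop_knob [(0.81, [335.8, 191.7], 560), (0.72, [281.8, 265.6], 18205), (0.59, [314.2, 128.9], 78)]
jar [(0.52, [316.4, 131.5], 108)]
loaf_tin [(0.96, [280.9, 433.6], 5119)]
spatula []
pan_grip [(0.75, [270.8, 214.8], 1888)]
sto
[... 830 characters left out ...]
1], 569)]
loaf_tin [(0.7, [144.6, 237.1], 3077), (0.36, [362.2, 198.6], 2073)]
spatula [(0.84, [253.6, 323.9], 808)]
pan_grip [(0.67, [364.0, 201.5], 2047)]
stop_face [(0.89, [407.5, 276.1], 545)]
lamp_edge [(0.9, [320.0, 222.5], 21546)]
{'fovy': 61.95700980592299, 'cx': 311.87089217280834, 'cy': 238.260068557729, 'k1': -0.029828660370021017, 'T_tool_cam': array([[ 5.23733154e-04, -9.53477246e-01, -3.01464538e-01,
         7.69597670e-02],
       [ 9.99999681e-01,  6.81027095e-04, -4.16668747e-04,
         1.60500450e-04],
       [ 6.02589688e-04, -3.01464224e-01,  9.53477298e-01,
        -1.41553036e-01],
       [ 0.00000000e+00,  0.00000000e+00,  0.00000000e+00,
         1.00000000e+00]])}
```

View pics/top0.png

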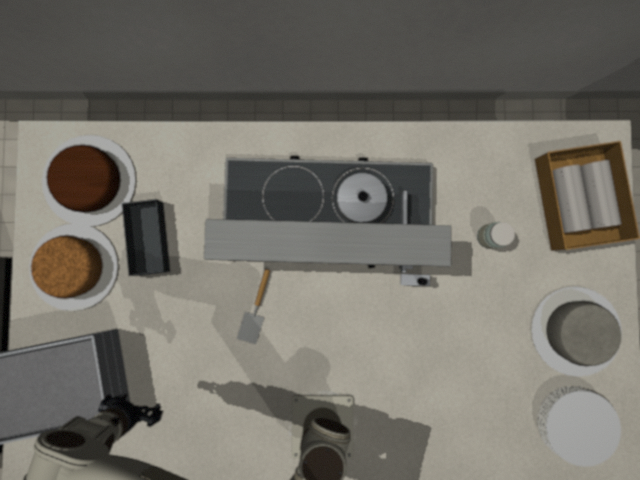

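View pics/side0.png

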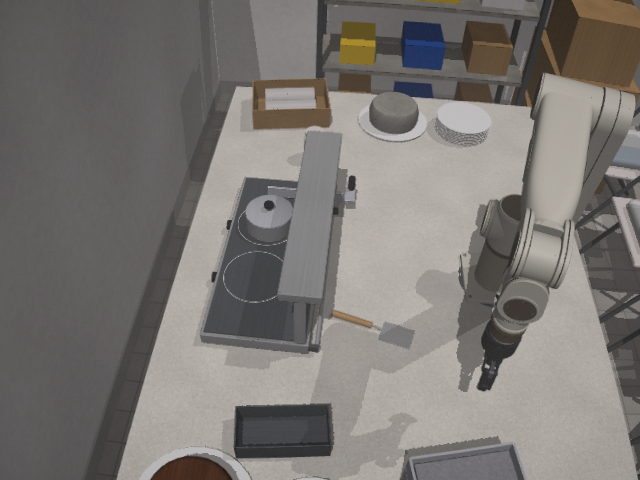

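The pan is on the right zone at (362,196). The warm ring is on the left at (293,195). The handle tip just shows in front of the bar at about (372,265), and the stop knob is at (423,281).

```bash
cat > h.py <<'E'
import numpy as np, cv2
from workcell import *
from scipy.spatial.transform import Rotation as R
def K(m):
    f=240/np.tan(np.radians(m["fovy"]/2)); return np.array([[f,0,m["cx"]],[0,f,m["cy"]],[0,0,1.]]),np.array([m["k1"],0,0,0])
def cam(n):
    m=camera_model(n)
    if "pose" in m: return m,m["pose"]
    o=get_obs(); T=np.eye(4); T[:3,:3]=R.from_quat(o["tool_rot"]).as_matrix(); T[:3,3]=o["eef_pos"]
    return m,T@m["T_tool_cam"]
def p2w(n,px,z,c=None):
    m,T=c or cam(n); k,d=K(m)
    r=cv2.undistortPoints(np.array(px,float).reshape(-1,1,2),k,d).reshape(-1,2)
    r=np.c_[r,np.ones(len(r))]@T[:3,:3].T
    return T[:3,3]+r*((z-T[2,3])/r[:,2])[:,None]
def w2p(n,P,c=None):
    m,T=c or cam(n); k,d=K(m); Ti=np.linalg.inv(T)
    return cv2.projectPoints(np.array(P,float).reshape(-1,1,3),cv2.Rodrigues(Ti[:3,:3])[0],Ti[:3,3],k,d)[0].reshape(-1,2)
E
python3 - <<'E'
from h import *
for n,b,ring,lid in [("top",[(228,158),(431,164),(205,219),(452,226),(450,265),(204,261)],(293,195),(363,197)),]:
    print("back corners z.05",p2w(n,b[:2],.05).round(4).tolist())
    print("bar top corners",p2w(n,b[2:],.265).round(4).tolist())
    print("ring",p2w(n,[ring],.05).round(4)); print("knob lid",p2w(n,[lid],.144).round(4))
    print("knob",p2w(n,[(424,281)],.115).round(4),"tip",p2w(n,[(372,266)],.105).round(4))
print("side ring",p2w("side",[(256,276)],.05).round(4),"lidknob",p2w("side",[(268,204)],.144).round(4),"stop knob",p2w("side",[(352,179)],.115).round(4))
im=cv2.imread("pics/top0.png")[140:300,190:460]; cv2.imwrite("pics/c1.png",cv2.resize(im,None,fx=2.9,fy=2.9,interpolation=cv2.INTER_CUBIC))
im=cv2.imread("pics/side0.png")[110:370,190:390]; cv2.imwrite("pics/c2.png",cv2.resize(im,None,fx=2.3,fy=2.3,interpolation=cv2.INTER_CUBIC))
E
```

```text
back corners z.05 [[0.8447, 0.3013, 0.05], [0.8251, -0.3407, 0.05]]
bar top corners [[0.6271, 0.3168, 0.265], [0.6087, -0.3435, 0.265], [0.5049, -0.3365, 0.265], [0.5146, 0.3175, 0.265]]
ring [[0.7266 0.0946 0.05  ]]
knob lid [[ 0.7056 -0.1177  0.144 ]]
knob [[ 0.4587 -0.2999  0.115 ]] tip [[ 0.503  -0.1472  0.105 ]]
side ring [[0.7192 0.0964 0.05  ]] lidknob [[ 0.7081 -0.1129  0.144 ]] stop knob [[ 0.4545 -0.2892  0.115 ]]
```

View pics/c1.png

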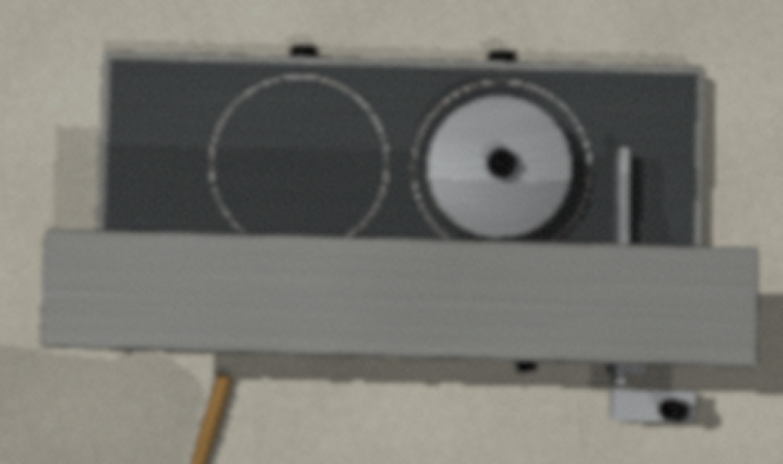

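View pics/c2.png

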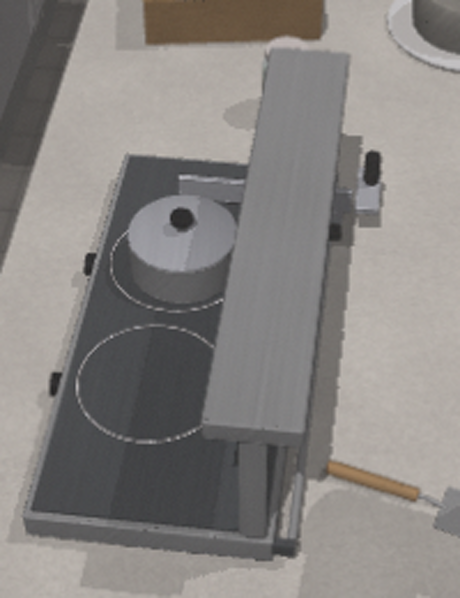

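```bash
cat > fit.py <<'E'
from h import *
from scipy.optimize import least_squares
C={n:cam(n) for n in("top","side")}
def a(n,pts): return np.array(pts)/(2.9 if n=="top" else 2.3)+((190,140) if n=="top" else (190,110))
hp={"top":[((.15,.33,.05),(107,60)),((.15,-.33,.05),(703,70)),((-.07,.33,.265),(45,230)),((-.07,-.33,.265),(757,248)),((-.18,-.33,.265),(755,362)),((-.18,.33,.265),(40,346)),
 ((.03+.096,.11,.05),(300,75)),((.03,.206,.05),(209,158)),((.03,.014,.05),(389,166))],
 "side":[((.15,-.33,.05),(127,156)),((.15,.33,.05),(28,515)),((-.07,-.33,.265),(270,50)),((-.18,-.33,.265),(349,55)),((-.07,.33,.265),(204,428)),((-.18,.33,.265),(301,436))]}
def W(p,L): 
    c,s=np.cos(p[2]),np.sin(p[2]); L=np.array(L); return np.c_[p[0]+c*L[:,0]-s*L[:,1],p[1]+s*L[:,0]+c*L[:,1],L[:,2]]
def f(p,D): return np.concatenate([(w2p(n,W(p,[d[0] for d in v]),C[n])-a(n,[d[1] for d in v])) .ravel() for n,v in D.items()])
for D in (hp,{"top":hp["top"]},{"side":hp["side"]}):
    s=least_squares(f,[.69,-.01,0],args=(D,),loss="soft_l1"); print("hotplate",s.x.round(4)); print(f(s.x,D).round(1).reshape(-1,2).tolist())
E
python3 fit.py; python3 - <<'E'
from h import *
a=lambda p:np.array(p)/2.9+(190,140); b=lambda p:np.array(p)/2.3+(190,110)
print("rim top L,R,back",p2w("top",a([(425,165),(573,165),(500,94)]),.11).round(4).tolist())
print("lidknob",p2w("top",a([(501,162)]),.14).round(4),p2w("side",b([(181,216)]),.14).round(4))
print("tip top edge",p2w("top",a([(525,370)]),.105+.008).round(4),p2w("side",b([(336,226)]),.113).round(4))
print("stop knob",p2w("top",a([(673,409)]),.115).round(4),p2w("side",b([(373,156)]),.115).round(4))
print("stop face at bar",p2w("top",a([(618,148),(618,240)]),.093).round(4).tolist())
E
```

```text
hotplate [ 0.6876 -0.0129 -0.027 ]
[[-2.6, -3.2], [0.5, -1.3], [-1.3, -0.1], [-0.0, 0.5], [0.2, 2.5], [-1.4, 0.9], [-0.0, 1.0], [-0.0, 1.6], [-1.3, 0.5], [-1.6, -2.6], [-4.0, -0.0], [-0.1, -2.1], [-0.0, -1.5], [-2.7, -2.4], [1.0, -1.4]]
hotplate [ 0.6893 -0.0144 -0.0255]
[[-2.2, -3.6], [0.9, -1.9], [-0.7, -0.5], [0.6, -0.3], [0.9, 1.7], [-0.7, 0.5], [0.4, 0.5], [0.5, 1.2], [-0.8, -0.0]]
hotplate [ 0.6833 -0.0071 -0.022 ]
[[-1.1, -1.4], [-2.4, 2.2], [0.6, -1.1], [0.7, -0.6], [-0.5, -0.4], [3.3, 0.5]]
rim top L,R,back [[0.7112, -0.0409, 0.11], [0.7112, -0.1948, 0.11], [0.786, -0.1192, 0.11]]
lidknob [[ 0.7096 -0.1174  0.14  ]] [[ 0.7067 -0.1177  0.14  ]]
tip top edge [[ 0.4982 -0.1434  0.113 ]] [[ 0.4996 -0.1472  0.113 ]]
stop knob [[ 0.4586 -0.2942  0.115 ]] [[ 0.4541 -0.2952  0.115 ]]
stop face at bar [[0.7319, -0.2447, 0.093], [0.6346, -0.2437, 0.093]]
```

```bash
cat >> h.py <<'E'
def rot(psi,P):
    z=np.array([np.cos(P)*np.cos(psi),np.cos(P)*np.sin(psi),-np.sin(P)]); y=np.array([-np.sin(psi),np.cos(psi),0]); return np.c_[np.cross(y,z),y,z]
def plan(wps,width,step=45.,ang=8.):
    """wps: (pos,psi,P deg); prints rows in tool axes, rounded, from current pose"""
    o=get_obs(); p=np.array(o["eef_pos"]); Q=R.from_quat(o["tool_rot"]).as_matrix()
    print("now",p.round(4),"q",np.round(o["joint_pos"],2),"F",np.round(o["ft_force"],1),"w",round(o["grip_width"],4),"t",round(o["clock"],2))
    rows=[]
    for pos,psi,P in wps:
        T=rot(psi,np.radians(P)); d=np.array(pos)-p; rv=R.from_matrix(Q.T@T).as_rotvec(degrees=True)
        n=int(np.ceil(max(np.linalg.norm(d)*1000/step,np.linalg.norm(rv)/ang,1)))
        for i in range(n):
            r=np.r_[(Q.T@d/n*1000).round(0),(rv/n).round(1)]; rows.append([float(v) for v in r]+[width])
            Q=Q@R.from_rotvec(rv/n,degrees=True).as_matrix(); p=p+d/n
    for i in range(0,len(rows),5): print(rows[i:i+5])
E
python3 - <<'E'
from h import *
plan([((.30,.30,.25),.0,80),((.36,.0,.22),.0,60),((.40,-.155,.20),.13,45)],85)
E
```

```text
now [0.1414 0.4796 0.2313] q [1.28 0.24 0.01 1.34 0.   1.57] F [ 0.1  0.4 -0.1] w 0.0855 t 1.3
[[-34.0, -21.0, -3.0, -0.2, -1.7, -2.7, 85], [-33.0, -23.0, -2.0, -0.2, -1.7, -2.7, 85], [-32.0, -24.0, -1.0, -0.2, -1.7, -2.7, 85], [-31.0, -26.0, -1.0, -0.2, -1.7, -2.7, 85], [-29.0, -27.0, 0.0, -0.2, -1.7, -2.7, 85]]
[[-28.0, -29.0, 1.0, -0.2, -1.7, -2.7, 85], [-8.0, -43.0, 6.0, 0.0, -2.9, -0.0, 85], [-7.0, -43.0, 6.0, 0.0, -2.9, -0.0, 85], [-7.0, -43.0, 6.0, 0.0, -2.9, -0.0, 85], [-7.0, -43.0, 7.0, 0.0, -2.9, -0.0, 85]]
[[-6.0, -43.0, 7.0, 0.0, -2.9, -0.0, 85], [-6.0, -43.0, 7.0, 0.0, -2.9, -0.0, 85], [-6.0, -43.0, 8.0, 0.0, -2.9, -0.0, 85], [-6.0, -39.0, 9.0, -1.1, -3.7, -1.5, 85], [-5.0, -39.0, 9.0, -1.1, -3.7, -1.5, 85]]
[[-3.0, -39.0, 8.0, -1.1, -3.7, -1.5, 85], [-1.0, -40.0, 8.0, -1.1, -3.7, -1.5, 85]]
```

Call:
jog_arm:
  deltas:
    - [[-34,-21,-3,0,-1.7,-2.7,85],[-33,-23,-2,0,-1.7,-2.7,85],[-32,-24,-1,0,-1.7,-2.7,85],[-31,-26,-1,0,-1.7,-2.7,85],[-29,-27,0,0,-1.7,-2.7,85]]

```text
clock: 1.8
eef_pos: [0.2771, 0.3297, 0.2474]
tool_rot: [0.016, 0.997, -0.011, 0.076]
ft_force: [0.1, 0.4, 0.5]
grip_width: 0.0856
```

Call:
jog_arm:
  deltas:
    - [[-28,-29,1,0,-1.7,-2.7,85],[-8,-43,6,0,-2.9,0,85],[-7,-43,6,0,-2.9,0,85],[-7,-43,6,0,-2.9,0,85],[-7,-43,7,0,-2.9,0,85]]

```text
clock: 2.3
eef_pos: [0.3463, 0.1229, 0.2413]
tool_rot: [-0.01, 0.98, -0.011, 0.198]
ft_force: [1.2, -0.9, -0.2]
grip_width: 0.0849
```

```bash
python3 - <<'E'
from h import *
plan([((.36,.0,.22),.0,60),((.40,-.155,.20),.13,45)],85)
E
```

```text
now [0.3463 0.1229 0.2413] q [ 0.51 -0.31 -0.57  0.97 -0.21  0.45] F [ 1.2 -0.9 -0.2] w 0.0849 t 2.3
[[-0.0, -41.0, 9.0, -0.3, -2.4, 0.5, 85], [-0.0, -41.0, 9.0, -0.3, -2.4, 0.5, 85], [-0.0, -41.0, 9.0, -0.3, -2.4, 0.5, 85], [-6.0, -39.0, 9.0, -1.1, -3.7, -1.5, 85], [-5.0, -39.0, 9.0, -1.1, -3.7, -1.5, 85]]
[[-3.0, -39.0, 8.0, -1.1, -3.7, -1.5, 85], [-1.0, -40.0, 8.0, -1.1, -3.7, -1.5, 85]]
```

Call:
jog_arm:
  deltas:
    - [[0,-41,9,0,-2.4,0.5,85],[0,-41,9,0,-2.4,0.5,85],[0,-41,9,0,-2.4,0.5,85],[-6,-39,9,-1.1,-3.7,-1.5,85],[-5,-39,9,-1.1,-3.7,-1.5,85]]

```text
clock: 2.8
eef_pos: [0.3763, -0.0716, 0.215]
tool_rot: [-0.028, 0.947, 0.003, 0.32]
ft_force: [1.6, 0.2, -0.1]
grip_width: 0.0852
```

Call:
jog_arm:
  deltas:
    - [[-3,-39,8,-1.1,-3.7,-1.5,85],[-1,-40,8,-1.1,-3.7,-1.5,85],[0,0,0,0,0,0,85]]

```text
clock: 3.1
eef_pos: [0.393, -0.1584, 0.208]
tool_rot: [-0.053, 0.922, 0.009, 0.384]
ft_force: [0.1, 1.0, -0.5]
grip_width: 0.0849
```

```bash
python3 - <<'E'
from h import *
plan([((.40,-.155,.20),.13,45)],85)
c=cam("wrist"); im=camera("wrist"); cv2.imwrite("pics/w1.png",im[:,:,::-1])
for t in("pan_grip","stop_knob"):
    for d in masks_of(t,"wrist")[:2]: print(t,d["conf"],np.round(d["at"]),d["pixels"].sum())
print("pred tip, grip, lidknob, knob",w2p("wrist",[(.4985,-.1455,.105),(.513,-.144,.113),(.709,-.118,.144),(.456,-.295,.115)],c).round(0).tolist())
E
```

```text
now [ 0.393  -0.1584  0.208 ] q [-0.78 -0.28 -0.86  0.41  0.57 -0.72] F [ 0.1  1.  -0.5] w 0.0849 t 3.1
[[0.0, 3.0, 11.0, -2.0, 0.1, -0.1, 85]]
pan_grip 0.91 [318. 282.] 10554
stop_knob 0.61 [151. 145.] 12399
pred tip, grip, lidknob, knob [[317.0, 223.0], [317.0, 241.0], [319.0, 341.0], [86.0, 186.0]]
```

View pics/w1.png

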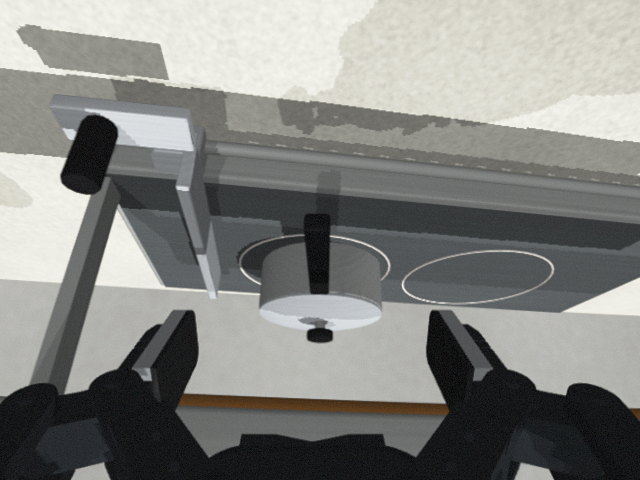

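```bash
python3 - <<'E'
from h import *
print(w2p("wrist",[(.721,.0965,.05)]).round(0))
plan([((.4505,-.152,.176),.13,45),((.5346,-.1408,.091),.13,45)],85,step=35)
E
```

```text
[[466. 280.]]
now [ 0.3942 -0.1511  0.209 ] q [-0.76 -0.29 -0.86  0.41  0.56 -0.71] F [-1.  -0.  -0.1] w 0.0848 t 3.25
[[-8.0, -3.0, 31.0, -0.7, 0.1, 0.2, 85], [-8.0, -4.0, 31.0, -0.7, 0.1, 0.2, 85], [0.0, 0.0, 30.0, 0.0, 0.0, 0.0, 85], [0.0, 0.0, 30.0, 0.0, 0.0, 0.0, 85], [0.0, 0.0, 30.0, 0.0, 0.0, 0.0, 85]]
[[0.0, 0.0, 30.0, 0.0, 0.0, 0.0, 85]]
```

Call:
jog_arm:
  deltas:
    - [[-8,-3,31,-0.7,0.1,0.2,85],[-8,-4,31,-0.7,0.1,0.2,85],[0,0,30,0,0,0,85],[0,0,20,0,0,0,85],[0,0,0,0,0,0,85]]

```text
clock: 3.75
eef_pos: [0.4931, -0.1349, 0.146]
tool_rot: [-0.072, 0.92, 0.025, 0.385]
ft_force: [-0.1, 0.5, -0.7]
grip_width: 0.0847
```

```bash
python3 - <<'E'
from h import *
camera("wrist"); c=cam("wrist"); im=camera("wrist"); cv2.imwrite("pics/w2.png",im[:,:,::-1])
print("pred tip corners",w2p("wrist",[(.4965,-.1455,.113),(.4965,-.1455,.097),(.721,.0965,.05)],c).round(0).tolist())
plan([((.5346,-.1408,.091),.13,45)],85,step=25)
E
```

```text
pred tip corners [[287.0, 244.0], [288.0, 212.0], [490.0, 298.0]]
now [ 0.4922 -0.1359  0.1471] q [-0.54  0.01 -0.87  0.03  0.46 -0.53] F [0.4 0.1 0.6] w 0.0848 t 3.85
[[4.0, -4.0, 23.0, 0.2, 0.1, 0.4, 85], [4.0, -4.0, 23.0, 0.2, 0.1, 0.4, 85], [4.0, -3.0, 23.0, 0.2, 0.1, 0.4, 85]]
```

View pics/w2.png

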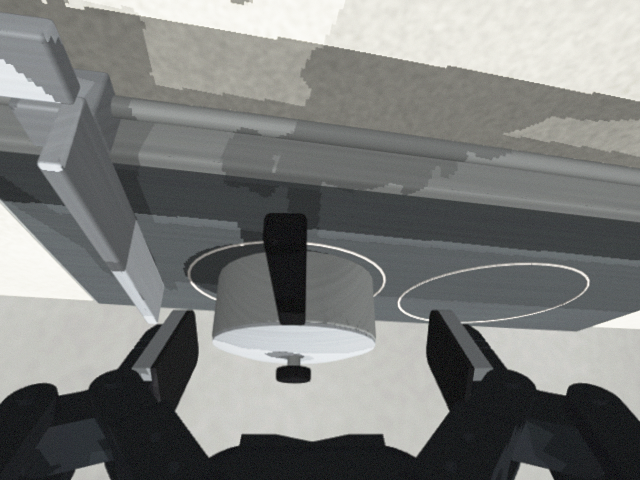

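Call:
jog_arm:
  deltas:
    - [[4,-4,23,0.2,0.1,0.4,85],[4,-4,23,0.2,0.1,0.4,85],[4,-3,23,0.2,0.1,0.4,85],[0,0,0,0,0,0,85]]

```text
clock: 4.25
eef_pos: [0.5373, -0.1383, 0.0965]
tool_rot: [-0.064, 0.92, 0.022, 0.387]
ft_force: [-0.4, 1.2, -0.0]
grip_width: 0.0851
```

```bash
python3 - <<'E'
from h import *
plan([((.5346,-.1408,.091),.13,45)],85,step=25)
E
```

```text
now [ 0.5373 -0.1383  0.0965] q [-0.47  0.2  -0.86 -0.19  0.42 -0.46] F [-0.4  1.2 -0. ] w 0.0851 t 4.25
[[6.0, -2.0, 2.0, -0.2, 0.6, 0.6, 85]]
```

Call:
jog_arm:
  deltas:
    - [[6,-2,2,-0.2,0.6,0.6,85],[0,0,0,0,0,0,85]]

```text
clock: 4.45
eef_pos: [0.5343, -0.1398, 0.0927]
tool_rot: [-0.061, 0.922, 0.025, 0.382]
ft_force: [-0.9, 0.4, -0.2]
grip_width: 0.0849
```

Call:
jog_arm:
  deltas:
    - [[0,0,0,0,0,0,40],[0,0,0,0,0,0,26],[0,0,0,0,0,0,22],[0,0,0,0,0,0,10],[0,0,0,0,0,0,10]]

```text
clock: 4.95
eef_pos: [0.5342, -0.1411, 0.0968]
tool_rot: [-0.06, 0.921, 0.024, 0.385]
ft_force: [2.6, 0.5, -3.3]
grip_width: 0.0192
```

Call:
jog_arm:
  deltas:
    - [[0,0,0,0,0,0,10],[0,0,0,0,0,0,10]]

```text
clock: 5.15
eef_pos: [0.5342, -0.1411, 0.0967]
tool_rot: [-0.06, 0.921, 0.024, 0.385]
ft_force: [-0.9, -0.2, 0.4]
grip_width: 0.0188
```

```bash
python3 - <<'E'
from h import *
plan([((.5346,-.1408,.091),.13,45)],10,step=25)
E
```

```text
now [ 0.5342 -0.1411  0.0967] q [-0.48  0.2  -0.86 -0.18  0.42 -0.46] F [-0.9 -0.2  0.4] w 0.0188 t 5.15
[[4.0, 0.0, 4.0, -0.1, 0.3, 0.1, 10]]
```

```bash
python3 - <<'E'
from h import *
plan([((.5392,-.066,.0965),.13,45)],10,step=15)
E
```

```text
now [ 0.5342 -0.1411  0.0967] q [-0.48  0.2  -0.86 -0.18  0.42 -0.46] F [-0.9 -0.2  0.4] w 0.0188 t 5.15
[[-2.0, 12.0, 2.0, -0.0, 0.1, 0.0, 10], [-2.0, 12.0, 2.0, -0.0, 0.1, 0.0, 10], [-2.0, 12.0, 2.0, -0.0, 0.1, 0.0, 10], [-2.0, 12.0, 2.0, -0.0, 0.1, 0.0, 10], [-2.0, 12.0, 2.0, -0.0, 0.1, 0.0, 10]]
[[-2.0, 12.0, 2.0, -0.0, 0.1, 0.0, 10]]
```

Call:
jog_arm:
  deltas:
    - [[-1,8,1,0,0,0,10],[-2,12,2,0,0,0,10],[-2,12,2,0,0,0,10],[-2,12,2,0,0,0,10]]

```text
clock: 5.55
eef_pos: [0.5392, -0.102, 0.0967]
tool_rot: [-0.053, 0.922, 0.017, 0.384]
ft_force: [-0.7, -3.5, 0.5]
grip_width: 0.019
```

```bash
cat >> h.py <<'E'
def look(tag=None):
    """lid-rim circle of the pan in the top picture -> centre, and lid knob"""
    im=camera("top")
    if tag: cv2.imwrite(f"pics/{tag}.png",cv2.resize(im[140:300,190:460,::-1],None,fx=2.9,fy=2.9,interpolation=cv2.INTER_CUBIC))
    r=masks_of("pan","top")
    if not r: print("no pan"); return
    M=r[0]["pixels"]; ys,xs=np.nonzero(M); g=cv2.cvtColor(im,cv2.COLOR_RGB2GRAY)
    print("conf",round(r[0]["conf"],2),"box",xs.min(),xs.max(),ys.min(),ys.max(),"y-centre",p2w("top",[((xs.min()+xs.max())/2,ys.min()+17)],.11).round(4)[0],"back",p2w("top",[(np.median(xs),ys.min())],.11).round(4)[0])
    s=(M>0)&(g<45)&(np.arange(480)[:,None]<212); yy,xx=np.nonzero(s)
    if len(xx): print("lidknob",len(xx),(np.median(xx),np.median(yy)),p2w("top",[(np.median(xx),np.median(yy))],.142).round(4)[0])
E
python3 - <<'E'
from h import *
look(); plan([((.5392,-.066,.0965),.13,45)],10,step=15)
m=np.load("pics/m_top_pan.npy"); ys,xs=np.nonzero(m); print("initial box",xs.min(),xs.max(),ys.min(),ys.max())
E
```

```text
conf 0.95 box 325 375 171 265 y-centre [ 0.7383 -0.0816  0.11  ] back [ 0.7903 -0.0817  0.11  ]
lidknob 55 (np.float64(351.0), np.float64(194.0)) [ 0.7149 -0.0825  0.142 ]
now [ 0.5392 -0.1     0.0967] q [-0.36  0.18 -0.9  -0.24  0.33 -0.35] F [ 0.8 -1.3 -0.9] w 0.019 t 5.65
[[-1.0, 11.0, 1.0, -0.3, 0.1, -0.1, 10], [-1.0, 11.0, 1.0, -0.3, 0.1, -0.1, 10], [-1.0, 11.0, 1.0, -0.3, 0.1, -0.1, 10]]
initial box 337 385 174 266
```

Call:
jog_arm:
  deltas:
    - [[-1,12,1,0,0,0,10],[-1,14,1,0,0,0,10],[-1,14,1,0,0,0,10],[-1,14,1,0,0,0,10],[-1,14,1,0,0,0,10]]

```text
clock: 6.15
eef_pos: [0.5401, -0.0376, 0.0969]
tool_rot: [-0.047, 0.922, 0.012, 0.385]
ft_force: [-0.3, -4.0, 0.1]
grip_width: 0.0187
```

```bash
python3 - <<'E'
from h import *
look(); plan([((.542,.05,.0965),.09,45)],10,step=15)
E
```

```text
conf 0.67 box 306 354 171 265 y-centre [ 0.7384 -0.0211  0.11  ] back [ 0.7903 -0.0211  0.11  ]
lidknob 53 (np.float64(330.0), np.float64(193.0)) [ 0.7178 -0.0205  0.142 ]
now [ 0.54   -0.0355  0.0968] q [-0.17  0.15 -0.95 -0.31  0.18 -0.2 ] F [ 1.3 -0.7 -0.9] w 0.019 t 6.25
[[-1.0, 14.0, 1.0, 0.0, 0.1, 0.2, 10], [-1.0, 14.0, 1.0, 0.0, 0.1, 0.2, 10], [-1.0, 14.0, 1.0, 0.0, 0.1, 0.2, 10], [-1.0, 14.0, 1.0, 0.0, 0.1, 0.2, 10], [-1.0, 14.0, 1.0, 0.0, 0.1, 0.2, 10]]
[[-1.0, 14.0, 1.0, 0.0, 0.1, 0.2, 10]]
```

Call:
jog_arm:
  deltas:
    - [[-1,14,1,0,0,0.2,10],[-1,14,1,0,0,0.2,10],[-1,14,1,0,0,0.2,10],[-1,14,1,0,0,0.2,10],[-1,14,1,0,0,0.2,10]]

```text
clock: 6.75
eef_pos: [0.5421, 0.027, 0.0967]
tool_rot: [-0.034, 0.922, 0.01, 0.385]
ft_force: [-0.4, -3.6, 1.3]
grip_width: 0.0188
```

```bash
python3 - <<'E'
from h import *
look(); plan([((.542,.08,.0965),.09,45)],10,step=15)
E
```

```text
conf 0.66 box 286 334 170 264 y-centre [0.7414 0.0394 0.11  ] back [0.7934 0.0396 0.11  ]
lidknob 57 (np.float64(310.0), np.float64(193.0)) [0.7178 0.0386 0.142 ]
now [0.5421 0.0291 0.0968] q [ 0.04  0.15 -0.96 -0.33  0.02 -0.03] F [ 1.7 -2.  -0.8] w 0.0189 t 6.85
[[-1.0, 13.0, 1.0, -0.2, 0.1, -0.1, 10], [-1.0, 13.0, 1.0, -0.2, 0.1, -0.1, 10], [-1.0, 13.0, 1.0, -0.2, 0.1, -0.1, 10], [-1.0, 13.0, 1.0, -0.2, 0.1, -0.1, 10]]
```

Call:
jog_arm:
  deltas:
    - [[-1,14,1,0,0,0,10],[-1,14,1,0,0,0,10],[-1,14,1,0,0,0,10],[-1,14,1,0,0,0,10],[-1,6,1,0,0,0,10]]

```text
clock: 7.35
eef_pos: [0.5459, 0.0829, 0.0964]
tool_rot: [-0.029, 0.922, 0.005, 0.385]
ft_force: [-2.6, -4.8, 2.9]
grip_width: 0.0192
```

Call:
jog_arm:
  deltas:
    - [[0,0,0,0,0,0,10]]

```text
clock: 7.45
eef_pos: [0.5463, 0.083, 0.0967]
tool_rot: [-0.03, 0.922, 0.005, 0.386]
ft_force: [0.7, -0.4, 0.1]
grip_width: 0.0187
```

```bash
python3 - <<'E'
from h import *
look("t2"); plan([((.542,.08,.0965),.09,45)],10,step=15)
E
```

```text
conf 0.85 box 267 317 169 263 y-centre [0.7445 0.094  0.11  ] back [0.7965 0.0912 0.11  ]
lidknob 63 (np.float64(292.0), np.float64(192.0)) [0.7208 0.0918 0.142 ]
now [0.5463 0.083  0.0967] q [ 0.22  0.17 -0.93 -0.32 -0.12  0.1 ] F [ 1.9 -1.1  0.2] w 0.0191 t 7.55
[[3.0, -3.0, -3.0, -1.8, 0.4, -0.7, 10]]
```

View pics/t2.png

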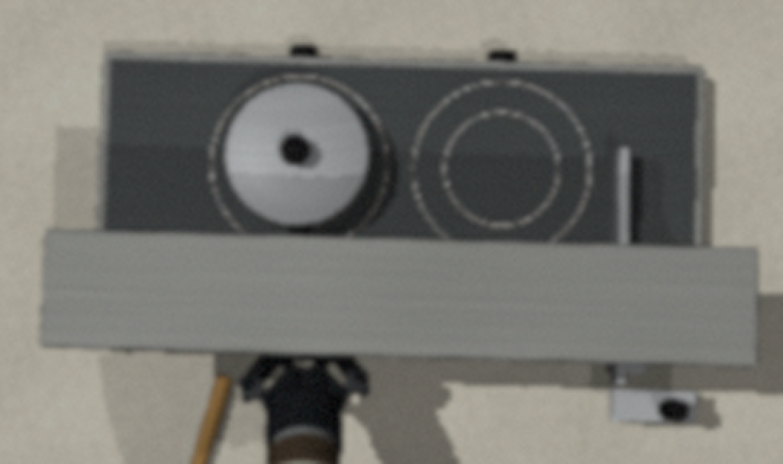

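Seen in the crop, the pan's rim centre is at about (297,155), inside the ring that spans 209–389 with its top at 75. I'll work out the offset in world coordinates.

```bash
python3 - <<'E'
from h import *
a=lambda p:np.array(p)/2.9+(190,140)
print("pan",p2w("top",a([(223,155),(371,155),(297,82),(297,228)]),.11).round(4)[:, :2].tolist())
r=p2w("top",a([(209,160),(389,165),(300,75)]),.05).round(4)[:,:2]; print("ring",r.tolist(),"c",(r[:2].mean(0)),r[2,0]-.096)
m=cam("wrist"); im=camera("wrist"); cv2.imwrite("pics/w3.png",im[:,:,::-1])
E
```

```text
pan [[0.7217, 0.1699], [0.7217, 0.0154], [0.7987, 0.093], [0.6452, 0.0922]]
ring [[0.726, 0.1922], [0.7206, -0.0036], [0.8196, 0.0936]] c [0.7233 0.0943] 0.7236
```

Call:
jog_arm:
  deltas:
    - [[0,0,0,0,0,0,40],[0,0,0,0,0,0,70],[0,0,0,0,0,0,70],[0,0,0,0,0,0,70]]

```text
clock: 8.0
eef_pos: [0.5445, 0.0836, 0.0949]
tool_rot: [-0.032, 0.923, 0.006, 0.384]
ft_force: [0.6, -0.5, -0.0]
grip_width: 0.0701
```

```bash
python3 - <<'E'
from h import *
look(); plan([((.43,.07,.20),.0,45),((.40,-.12,.20),0,45),((.3975,-.292,.155),0,45)],70,step=40)
E
```

```text
conf 0.67 box 268 318 168 220 y-centre [0.7475 0.091  0.11  ] back [0.7996 0.0912 0.11  ]
lidknob 73 (np.float64(293.0), np.float64(192.0)) [0.7208 0.0888 0.142 ]
now [0.5446 0.0837 0.095 ] q [ 0.22  0.17 -0.93 -0.31 -0.12  0.1 ] F [ 1.2  0.7 -0.2] w 0.0699 t 8.1
[[2.0, -2.0, -39.0, 0.5, 0.0, 0.8, 70], [2.0, -2.0, -39.0, 0.5, 0.0, 0.8, 70], [2.0, -3.0, -39.0, 0.5, 0.0, 0.8, 70], [2.0, -3.0, -39.0, 0.5, 0.0, 0.8, 70], [4.0, -38.0, -4.0, -0.0, 0.0, 0.0, 70]]
[[4.0, -38.0, -4.0, -0.0, 0.0, 0.0, 70], [4.0, -38.0, -4.0, -0.0, 0.0, 0.0, 70], [4.0, -38.0, -4.0, -0.0, 0.0, 0.0, 70], [4.0, -38.0, -4.0, -0.0, 0.0, 0.0, 70], [7.0, -34.0, 6.0, -0.0, 0.0, 0.0, 70]]
[[7.0, -34.0, 6.0, -0.0, 0.0, 0.0, 70], [7.0, -34.0, 6.0, -0.0, 0.0, 0.0, 70], [7.0, -34.0, 6.0, -0.0, 0.0, 0.0, 70], [7.0, -34.0, 6.0, -0.0, 0.0, 0.0, 70]]
```

Call:
jog_arm:
  deltas:
    - [[2,-2,-39,0.5,0,0.8,70],[2,-2,-39,0.5,0,0.8,70],[2,-3,-39,0.5,0,0.8,70],[2,-3,-39,0.5,0,0.8,70],[4,-38,-4,0,0,0,44]]

```text
clock: 8.6
eef_pos: [0.4191, 0.0388, 0.1965]
tool_rot: [-0.008, 0.926, 0.003, 0.377]
ft_force: [2.3, -1.1, 1.1]
grip_width: 0.0571
```

Call:
jog_arm:
  deltas:
    - [[4,-38,-4,0,0,0,44],[4,-38,-4,0,0,0,44],[4,-38,-4,0,0,0,44],[4,-38,-4,0,0,0,44],[5,-34,3,0,0,0,44]]

```text
clock: 9.1
eef_pos: [0.399, -0.1471, 0.1985]
tool_rot: [-0.019, 0.922, 0.004, 0.386]
ft_force: [1.6, 1.1, -0.3]
grip_width: 0.0442
```

```bash
python3 - <<'E'
from h import *
plan([((.399,-.292,.157),0,45)],44,step=40)
E
```

```text
now [ 0.399  -0.1471  0.1985] q [-0.7  -0.3  -0.92  0.31  0.49 -0.57] F [ 1.6  1.1 -0.3] w 0.0442 t 9.1
[[9.0, -36.0, 7.0, 0.3, 0.1, 0.5, 44], [8.0, -36.0, 7.0, 0.3, 0.1, 0.5, 44], [8.0, -36.0, 7.0, 0.3, 0.1, 0.5, 44], [8.0, -36.0, 7.0, 0.3, 0.1, 0.5, 44]]
```

Call:
jog_arm:
  deltas:
    - [[9,-36,7,0.3,0,0.5,44],[8,-36,7,0.3,0,0.5,44],[8,-36,7,0.3,0,0.5,44],[8,-36,7,0.3,0,0.5,44],[0,0,0,0,0,0,44]]

```text
clock: 9.6
eef_pos: [0.3972, -0.3045, 0.1562]
tool_rot: [0.005, 0.922, -0.004, 0.388]
ft_force: [0.8, 1.2, -0.1]
grip_width: 0.0442
```

```bash
python3 - <<'E'
from h import *
camera("wrist"); c=cam("wrist"); im=camera("wrist"); cv2.imwrite("pics/w4.png",im[:,:,::-1])
print("pred knob top, bottom",w2p("wrist",[(.456,-.295,.115),(.456,-.295,.065)],c).round(0).tolist())
plan([((.4695,-.295,.0865),0,45)],44,step=25)
E
```

```text
pred knob top, bottom [[325.0, 275.0], [324.0, 201.0]]
now [ 0.3968 -0.3005  0.1564] q [-1.03  0.05 -0.76  0.28  0.65 -0.85] F [ 0.5  0.5 -1.2] w 0.0439 t 9.7
[[-0.0, 1.0, 20.0, -0.1, 0.1, -0.1, 44], [-0.0, 1.0, 20.0, -0.1, 0.1, -0.1, 44], [-0.0, 1.0, 20.0, -0.1, 0.1, -0.1, 44], [-0.0, 1.0, 20.0, -0.1, 0.1, -0.1, 44], [-0.0, 1.0, 20.0, -0.1, 0.1, -0.1, 44]]
```

View pics/w4.png

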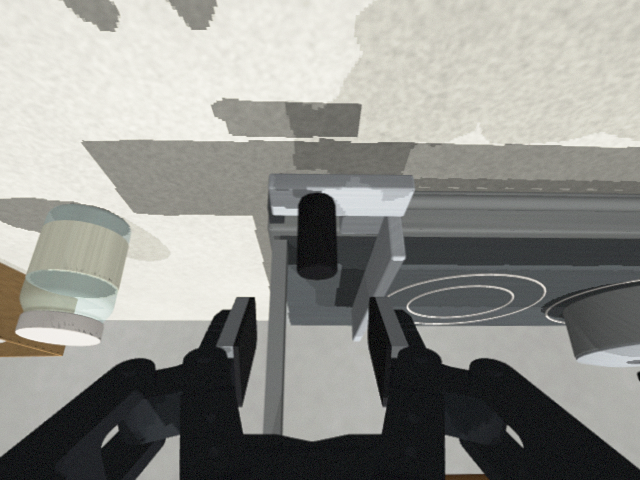

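Call:
jog_arm:
  deltas:
    - [[0,0,22,0,0,0,44],[0,1,22,0,0,0,44],[0,1,22,0,0,0,44],[0,1,22,0,0,0,44],[0,0,10,0,0,0,44]]

```text
clock: 10.2
eef_pos: [0.4692, -0.292, 0.0903]
tool_rot: [0.001, 0.921, -0.003, 0.39]
ft_force: [-0.3, -0.2, -0.1]
grip_width: 0.0439
```

```bash
python3 - <<'E'
from h import *
plan([((.4695,-.297,.0865),0,45)],44,step=25)
E
```

```text
now [ 0.4692 -0.292   0.0903] q [-0.86  0.25 -0.79 -0.07  0.57 -0.67] F [-0.3 -0.2 -0.1] w 0.0439 t 10.2
[[3.0, -5.0, 3.0, -0.3, 0.9, 0.0, 44]]
```

Call:
jog_arm:
  deltas:
    - [[2,0,2,0,0,0,34],[0,10,0,0,0,0,34],[0,20,0,0,0,0,34],[0,25,0,0,0,0,34],[0,25,0,0,0,0,34]]

```text
clock: 10.7
eef_pos: [0.4707, -0.2109, 0.0908]
tool_rot: [0.001, 0.92, -0.008, 0.392]
ft_force: [1.6, -2.6, -1.9]
grip_width: 0.0342
```

```bash
python3 - <<'E'
from h import *
plan([((.4735,-.07,.0885),0,45)],34,step=25)
E
```

```text
now [ 0.4707 -0.2109  0.0908] q [-0.69  0.17 -0.95 -0.23  0.46 -0.52] F [ 1.6 -2.6 -1.9] w 0.0342 t 10.7
[[-0.0, 23.0, 0.0, -0.1, 0.2, 0.0, 34], [-0.0, 23.0, 0.0, -0.1, 0.2, 0.0, 34], [-0.0, 23.0, 0.0, -0.1, 0.2, 0.0, 34], [-0.0, 23.0, 0.0, -0.1, 0.2, 0.0, 34], [-0.0, 23.0, 0.0, -0.1, 0.2, 0.0, 34]]
[[-0.0, 23.0, 1.0, -0.1, 0.2, 0.0, 34]]
```

```bash
python3 - <<'E'
from h import *
plan([((.470,-.09,.088),0,60)],34,step=25)
E
```

```text
now [ 0.4707 -0.2109  0.0908] q [-0.69  0.17 -0.95 -0.23  0.46 -0.52] F [ 1.6 -2.6 -1.9] w 0.0342 t 10.7
[[0.0, 24.0, -0.0, -0.2, 3.2, 0.0, 34], [0.0, 24.0, 0.0, -0.2, 3.2, 0.0, 34], [0.0, 24.0, 0.0, -0.2, 3.2, 0.0, 34], [0.0, 24.0, 0.0, -0.2, 3.2, 0.0, 34], [0.0, 24.0, 0.0, -0.2, 3.2, 0.0, 34]]
```

Call:
jog_arm:
  deltas:
    - [[0,24,0,0,3.2,0,34],[0,24,0,0,3.2,0,34],[0,24,0,0,3.2,0,34],[0,24,0,0,3.2,0,34],[0,20,0,0,3.2,0,34]]

```text
clock: 11.2
eef_pos: [0.4646, -0.0896, 0.0911]
tool_rot: [0.004, 0.967, -0.011, 0.256]
ft_force: [0.5, -3.2, -1.3]
grip_width: 0.0336
```

```bash
python3 - <<'E'
from h import *
plan([((.472,-.05,.088),0,60)],34,step=15)
im=camera("top"); cv2.imwrite("pics/t3.png",cv2.resize(im[140:300,190:460,::-1],None,fx=2.9,fy=2.9,interpolation=cv2.INTER_CUBIC))
E
```

```text
now [ 0.4646 -0.0896  0.0911] q [-0.26  0.03 -0.83  0.21  0.1  -0.22] F [ 0.5 -3.2 -1.3] w 0.0336 t 11.2
[[-2.0, 13.0, 2.0, -0.5, -0.1, -0.1, 34], [-2.0, 13.0, 2.0, -0.5, -0.1, -0.1, 34], [-2.0, 13.0, 2.0, -0.5, -0.1, -0.1, 34]]
```

View pics/t3.png

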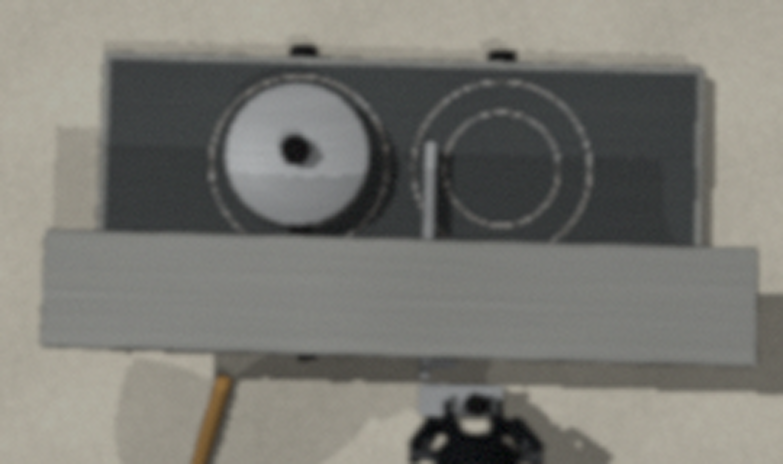

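```bash
python3 - <<'E'
from h import *
a=lambda p:np.array(p)/2.9+(190,140)
print(p2w("top",a([(424,150),(618,150)]),.093).round(4).tolist(),get_obs()["eef_pos"])
E
```

```text
[[0.7298, -0.0404, 0.093], [0.7298, -0.2446, 0.093]] [ 0.46647436 -0.08722515  0.09245104]
```

Call:
jog_arm:
  deltas:
    - [[-1,14,1,0,0,0,34],[-1,14,1,0,0,0,34],[-1,12,1,0,0,0,34],[0,4,0,0,0,0,34]]

```text
clock: 11.65
eef_pos: [0.4682, -0.0413, 0.0929]
tool_rot: [0.001, 0.966, -0.011, 0.259]
ft_force: [1.6, -1.8, 0.0]
grip_width: 0.0342
```

Call:
jog_arm:
  deltas:
    - [[0,4,0,0,0,0,34]]

```text
clock: 11.75
eef_pos: [0.4678, -0.0373, 0.0932]
tool_rot: [0.001, 0.966, -0.011, 0.26]
ft_force: [1.8, -2.8, -0.2]
grip_width: 0.0339
```

Call:
jog_arm:
  deltas:
    - [[0,4,0,0,0,0,34]]

```text
clock: 11.85
eef_pos: [0.4676, -0.0335, 0.0933]
tool_rot: [0.002, 0.966, -0.011, 0.26]
ft_force: [0.2, -2.0, -0.9]
grip_width: 0.0342
```

Call:
jog_arm:
  deltas:
    - [[0,4,0,0,0,0,34]]

```text
clock: 11.95
eef_pos: [0.4675, -0.0303, 0.0934]
tool_rot: [0.002, 0.965, -0.012, 0.26]
ft_force: [3.5, -4.8, -3.5]
grip_width: 0.0341
```

```bash
python3 - <<'E'
from h import *
look("t4"); plan([((.472,-.03,.088),0,60)],34,step=15)
E
```

```text
conf 0.63 box 268 316 169 220 y-centre [0.7445 0.094  0.11  ] back [0.7965 0.0912 0.11  ]
lidknob 61 (np.float64(292.0), np.float64(192.0)) [0.7208 0.0918 0.142 ]
now [ 0.4676 -0.0299  0.0933] q [-0.07  0.01 -0.85  0.19  0.01 -0.06] F [-0.  -3.4  1.8] w 0.0338 t 12.05
[[-1.0, 0.0, 7.0, -1.4, 0.2, 0.1, 34]]
```

View pics/t4.png

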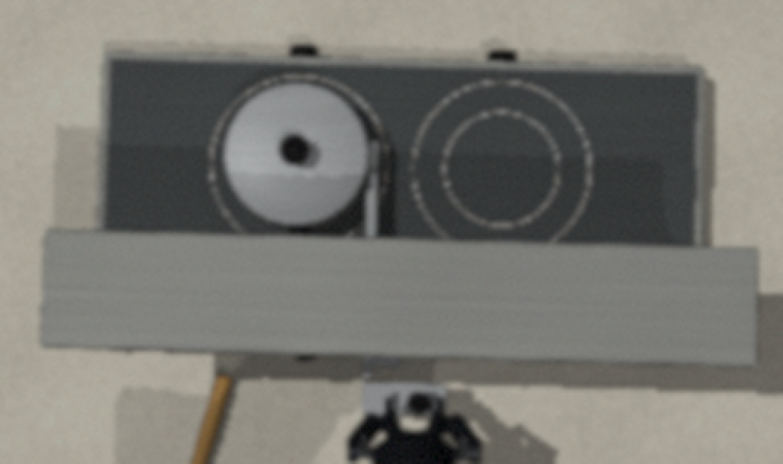

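The stop plate (left edge at about 367 in the crop) now sits at the pan's side, and the force is rising. A few small pushes will make sure the contact is pressed.

Call:
jog_arm:
  deltas:
    - [[0,3,0,0,0,0,34]]

```text
clock: 12.15
eef_pos: [0.4676, -0.0281, 0.0933]
tool_rot: [0.003, 0.965, -0.013, 0.26]
ft_force: [1.3, -5.9, 0.2]
grip_width: 0.0341
```

Call:
jog_arm:
  deltas:
    - [[0,3,0,0,0,0,34]]

```text
clock: 12.25
eef_pos: [0.4677, -0.0263, 0.0933]
tool_rot: [0.004, 0.965, -0.014, 0.26]
ft_force: [1.1, -6.6, -1.1]
grip_width: 0.0339
```

Call:
jog_arm:
  deltas:
    - [[0,3,0,0,0,0,34]]

```text
clock: 12.35
eef_pos: [0.4678, -0.0245, 0.0932]
tool_rot: [0.005, 0.965, -0.016, 0.26]
ft_force: [0.7, -6.3, 0.1]
grip_width: 0.0339
```

Call:
jog_arm:
  deltas:
    - [[0,3,0,0,0,0,34]]

```text
clock: 12.45
eef_pos: [0.4679, -0.0227, 0.0932]
tool_rot: [0.006, 0.965, -0.017, 0.26]
ft_force: [0.8, -5.4, -0.6]
grip_width: 0.034
```

```bash
python3 - <<'E'
from h import *
look("t5"); plan([((.472,-.03,.088),0,60)],34,step=15)
a=cv2.imread("pics/t4.png"); b=cv2.imread("pics/t5.png")
t=cv2.cvtColor(a[75:235,215:380],6); g=cv2.cvtColor(b,6)
print("lid shift px(2.9/px, ~.95mm)",cv2.phaseCorrelate(np.float32(cv2.cvtColor(a[90:220,230:362],6)),np.float32(g[90:220,230:362])))
E
```

```text
no pan
now [ 0.4679 -0.0224  0.0932] q [-0.04  0.01 -0.85  0.19 -0.02 -0.03] F [ 0.7 -5.9  0.6] w 0.0341 t 12.55
[[-1.0, -7.0, 7.0, -2.0, 0.1, -0.1, 34]]
lid shift px(2.9/px, ~.95mm) ((-0.5971281078128214, 0.4756471360822019), 0.2966420991790311)
```

Force rose from about 2–3 N sliding to about 6 N pressed. I'll open and back off now.

Call:
jog_arm:
  deltas:
    - [[0,0,0,0,0,0,50],[0,0,0,0,0,0,55],[0,0,-20,0,0,0,55],[0,0,-35,0,0,0,55],[0,0,-35,0,0,0,55]]

```text
clock: 13.05
eef_pos: [0.418, -0.0167, 0.1665]
tool_rot: [0.004, 0.967, -0.012, 0.253]
ft_force: [0.9, 0.2, 0.2]
grip_width: 0.055
```

Call:
jog_arm:
  deltas:
    - [[0,0,-20,0,0,0,55],[0,0,0,0,0,0,55]]

```text
clock: 13.25
eef_pos: [0.4082, -0.015, 0.1883]
tool_rot: [0.003, 0.967, -0.011, 0.256]
ft_force: [0.2, 0.2, -0.1]
grip_width: 0.0548
```

```bash
python3 - <<'E'
from h import *
look("t6"); s=camera("side"); 
c=cv2.resize(s[110:370,190:390,::-1],None,fx=2.3,fy=2.3,interpolation=cv2.INTER_CUBIC)
t=cv2.imread("pics/t6.png")[50:250,180:460]; t=cv2.resize(t,None,fx=1.2,fy=1.2)
o=np.zeros((598,800,3),np.uint8); o[:c.shape[0],:460]=c; o[:t.shape[0],462:462+336]=t[:,:336]; cv2.imwrite("pics/f.png",o)
print(get_obs()["eef_pos"],get_obs()["ft_force"])
E
```

```text
conf 0.82 box 266 314 169 219 y-centre [0.7445 0.1    0.11  ] back [0.7965 0.1003 0.11  ]
lidknob 58 (np.float64(289.0), np.float64(191.5)) [0.7223 0.1007 0.142 ]
[ 0.40738714 -0.0153083   0.18503984] [0.77084215 0.99707568 0.29837818]
```

View pics/f.png

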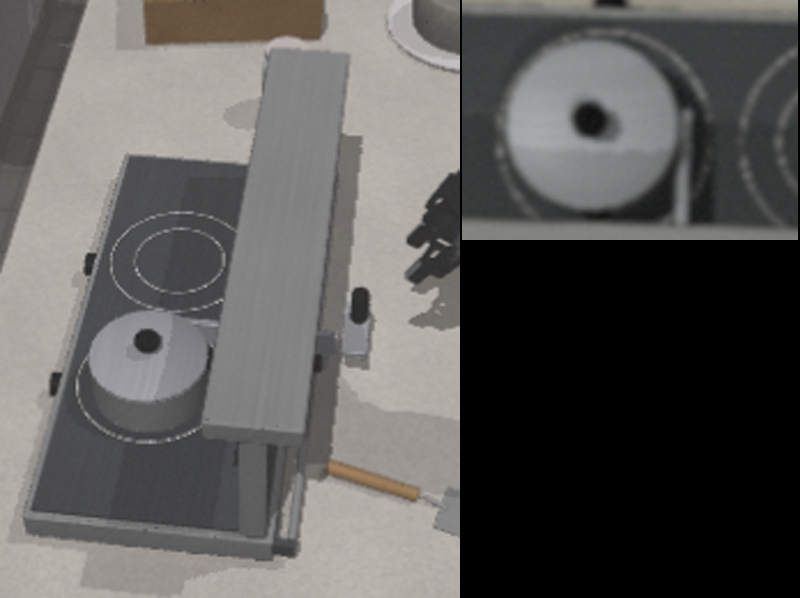

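The pan (lid knob at (147,341) in the side crop) stands inside the single ring. The stop plate lies against its right side, the handle tip points out under the bar at (318,362), and the spatula hasn't moved.

```bash
python3 -c "
from workcell import *
print(job_done())"
```

```text
the job is handed in; nothing more can be done
None
```

The pan now stands inside the keep-warm ring with the stop touching its side, and I handed the job in at about 13.5 s of the 67 s allowed. The interface gave no verdict.

**What I did:**
- I gripped the handle with the tool tilted 45° under the lamp bar and slid the pan about 216 mm to the left. The tool stayed at a constant height, and side forces stayed under about 5 N.
- After letting go, I pushed the stop knob to the left with one finger. The force rose from about 2–3 N while sliding to about 6 N against the pan, which the contact moved about 8 mm further left. Then I opened the fingers and backed away.

**Last checks:**
- **Pan position:** its centre is at about (0.722, 0.100). The ring centre came out between (0.721, 0.098) and (0.7235, 0.094), depending on the estimate, so the pan is about 3–6 mm off against 20 mm allowed.
- **Handle:** it points out to the front under the bar. I judged this by eye in the last side view.
- **Stop:** the pictures show it against the pan with no visible gap. I didn't measure the gap after backing off.
- **Bystanders:** the spatula looked unmoved in the last view. I didn't re-measure it, the loaf tin or the jar, but the arm's path kept clear of all three.

**Disagreements:** the top and side cameras differed by 4–7 mm on the hotplate and ring positions, so I judged the final placing mainly within the top picture. After the last push the pan detector missed once, then found the pan again on the next look.

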